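# Noodle blocks from the dispenser into the camp pot

## Task

Lift the titanium pot out of its berth beside the locker, stand it on the blue cutting board, let go of it and swing its folding handle all the way out. Then take the pot by that handle, hold it up under the outlet of the dispenser and push the dispenser's paddle in with the pot, so that all three noodle blocks slide down the chute into it. Stand the pot upright in the middle of the stove's supports with the blocks in it and the handle still out, and leave the other things where they are.

Things in the scene. Friction and masses are not known exactly. Their poses are not given: they have to be found in the camera images.
- pot: Grey titanium pot, open at the top: 130 mm across, 95 high, wall and floor 3, 0.2 kg. Origin: centre of its underside, z up. At its -x side sits the hinge of the folding handle (axis 72 mm from the pot's axis, 96 up), at its +x side a short fixed ear. It starts in the berth with its hinge close to the locker's face, so the handle cannot be swung out there.
- pot_ear (a point): Grip point of the pot's fixed ear, 81 mm from the pot's axis, 64 mm above its underside. The ear is a rubber-covered block, 36 mm wide (along the pot's y), 12 thick (58 to 70 mm up), reaching out to 92 mm from the pot's axis. From above the fingers can close across its 36 mm width.
- pot_handle: Folding handle: black rubber-sleeved bar, 18 mm wide, 18 thick. Origin on the hinge axis; its x runs along the handle to the free end (bar from x = 12 to 102 mm, mid-line at z = +12 mm), y is the pot's y. Folded it lies across the mouth from the hinge towards the ear, 4 to 22 mm above the rim; unfolded it stands out from the pot on the hinge side (the pot's -x).
- handle_hinge (a joint): Angle of the folding handle in rad: 0 folded over the mouth (starts at 0 to 0.35), 1.57 straight up, stop at 3.0 fully unfolded, sloping up 8 degrees to its free end. Turns about the pot's y axis, stays where it is left (friction 0.03 N m); at the stop it carries the pot. Pinched, it hardly turns in the fingers: lead it or push it over. Over 1.5 N down on the unfolded handle tips the pot.
- board: Blue plastic cutting board, 165 mm (x) by 245 mm (y) by 10 mm, loose, 0.38 kg. Origin: centre of its underside.
- berth: Fixed plywood locker with a railed stowing place (berth) in front of it. Origin: on the table in the middle of the berth. The locker's upright face is at x = -93 mm (its body 260 mm wide, 178 mm high, 140 mm deep to -x); rails 24 mm high and 9 mm thick stand at y = +-105 mm and x = 95 mm.
- dispenser: Fixed gravity dispenser. Open-topped chute, 60 mm wide inside, sides 38 high, at 32 degrees, on a plywood stand. Origin: on the table straight below the chute's lip. From the lip (210 mm up) the chute rises towards +x, to 178 mm back and 355 up. The outlet faces -x; below the lip only the gate stands in front of x = 55 mm. The gate holds three noodle blocks in a row in the chute.
- chute_lip (a point): Middle of the lower edge of the chute's floor, 210 mm above the table.
- gate_pivot (a joint): Angle of the sprung gate in rad: 0 closed, stop at 0.75. Steel piece on a pivot along the dispenser's y, 35 mm behind and 4 above the lip: a stop plate 20 mm high across the lip and a paddle hanging below. Pushing the paddle towards the dispenser's +x drops the stop plate; from about 0.5 the blocks slide over it. About 2 N starts it, 3 to 5 N hold it at 0.6; released, it springs shut.
- gate: The gate with its paddle. Origin: on the pivot axis; axes as the dispenser's when closed. The paddle is an upright steel plate, 56 mm wide, its front face at x = -45 mm, from 8 to 105 mm below the pivot (closed: 206 to 109 mm above the table, so a pot standing on the table does not reach it).
- paddle (a point): Point on the paddle's front face, 90 mm below the pivot (124 mm above the table when closed).
- stove_top (a point): Centre of the stove's four pan supports, at the height of their tops, 85 mm above the table. The supports reach from 18 to 70 mm from the centre. The stove is fixed; its gas cartridge (110 mm across, 110 mm high) stands 155 mm from it on the side away from the robot.
- block0_mid (a point): Centre of noodle block 0 (lowest in the chute at the start): a pale pressed block 60 by 46 by 25 mm, about 30 g.
- block1_mid (a point): Centre of noodle block 1 (middle in the chute at the start): a pale pressed block 60 by 46 by 25 mm, about 30 g.
- block2_mid (a point): Centre of noodle block 2 (uppermost in the chute at the start): a pale pressed block 60 by 46 by 25 mm, about 30 g.
- spoon: Stainless spoon, 180 mm long, bystander.
- salt_tin: Aluminium salt tin, 66 mm across, 74 mm high, bystander. Origin: centre of its underside.
- lighter: Black lighter, 78 by 25 by 13 mm, lying, bystander.
- mug: White mug, 84 mm across, 80 mm high, bystander.
- flask: Steel flask, 72 mm across, 230 mm high, bystander.
- oil_jar: Amber glass jar, 60 mm across, 110 mm high, bystander.
Mind the look-alikes: they are no part of the job. Of the things that look like the pot, the larger one is meant.

How it is judged:
On the way, in this order (a step that is already met when the one before it is completed fails the run):
1. the pot stands upright on the cutting board and has been let go (x of pot in the frame of board between -0.07 and 0.07 m and y of pot in the frame of board between -0.11 and 0.11 m and z of pot in the frame of board between 0.005 and 0.016 m and angle between pot's own z axis and vertical below 0.12 rad and contact force between the fingers and pot below 0.1 N and linear speed of pot below 0.03 m/s), for 0.2 s.
2. the handle is swung all the way out while the pot stands upright on the board (x of pot in the frame of board between -0.07 and 0.07 m and y of pot in the frame of board between -0.11 and 0.11 m and z of pot in the frame of board between 0.005 and 0.016 m and angle between pot's own z axis and vertical below 0.12 rad and value of joint handle_hinge above 2.7 rad), for 0.1 s.
3. the pot, lifted by its handle, pushes the paddle in (height (world z) of pot above 0.025 m and contact force between the fingers and pot_handle above 0.5 N and contact force between pot and gate above 0.3 N and value of joint gate_pivot above 0.15 rad), for 0.05 s.
4. all three blocks are in the pot while it is held up by its handle (x of block0_mid in the frame of pot between -0.062 and 0.062 m and y of block0_mid in the frame of pot between -0.062 and 0.062 m and z of block0_mid in the frame of pot between 0 and 0.095 m and x of block1_mid in the frame of pot between -0.062 and 0.062 m and y of block1_mid in the frame of pot between -0.062 and 0.062 m and z of block1_mid in the frame of pot between 0 and 0.095 m and x of block2_mid in the frame of pot between -0.062 and 0.062 m and y of block2_mid in the frame of pot between -0.062 and 0.062 m and z of block2_mid in the frame of pot between 0 and 0.095 m and height (world z) of pot above 0.025 m and angle between pot's own z axis and vertical below 0.35 rad and contact force between the fingers and pot_handle above 0.5 N), for 0.2 s.
At the end, for the whole second after the job is handed in: The pot stands at rest, upright (0.06 rad), on the stove supports, within 25 mm of their centre, handle unfolded (above 2.7 rad), all three blocks inside it below the rim; spoon, salt tin, lighter, mug, flask and jar are within 30 mm of where they were and not tipped (horizontal distance between pot and stove_top below 0.025 m and z of pot in the frame of stove_top between -0.005 and 0.006 m and angle between pot's own z axis and vertical below 0.06 rad and value of joint handle_hinge above 2.7 rad and linear speed of pot below 0.02 m/s and x of block0_mid in the frame of pot between -0.062 and 0.062 m and y of block0_mid in the frame of pot between -0.062 and 0.062 m and z of block0_mid in the frame of pot between 0 and 0.095 m and x of block1_mid in the frame of pot between -0.062 and 0.062 m and y of block1_mid in the frame of pot between -0.062 and 0.062 m and z of block1_mid in the frame of pot between 0 and 0.095 m and x of block2_mid in the frame of pot between -0.062 and 0.062 m and y of block2_mid in the frame of pot between -0.062 and 0.062 m and z of block2_mid in the frame of pot between 0 and 0.095 m and distance of each of spoon, salt_tin, lighter, mug, flask, oil_jar from where it was at the start of the episode below 0.03 m and angle between each of spoon, salt_tin, lighter, mug, flask, oil_jar's own z axis and vertical below 0.3 rad); the robot touches nothing.
It fails at once if a bystander is moved by more than 50 mm or knocked over (distance of any of spoon, salt_tin, lighter, mug, flask, oil_jar from where it was at the start of the episode above 0.05 m or angle between any of spoon, salt_tin, lighter, mug, flask, oil_jar's own z axis and vertical above 0.6 rad).
It also fails if it takes over 72 s, if anything falls off the work surface, if the arm or the gripper's body presses on something with over 40 N, if the wrist force passes 120 N, or if a joint passes its speed limit or range.

## Robot

A 7-joint arm with a two-finger parallel gripper is mounted at the origin on the work surface. World frame = base frame: x ahead of the robot, y to its left, z up, the work surface at z = 0. Lengths are in m, angles in rad, forces in N, time in s.
With the tool pointing down it reaches from about 0.4 to 0.85 m from the base axis. Payload 10.4 kg.
Tool frame: the origin (TCP) lies at the very end of the fingers, on their centre line; the grasp point (between the pads) lies 19 mm behind it (manip.grip_point_offset is the distance from the TCP to the grasp point, in m); z points along the fingers, y is the line along which they close (so a half turn about z gives the same grasp; the last joint's range is limited). The gripper opens to 85 mm and grips with 20 to 120 N. Pads are 22 mm wide; open, the fingers measure 114 mm over their backs; the gripper's body (76 mm by 85 mm) begins 54 mm behind the grasp point. The pads swing forward as they close: fully open they stand 13 mm farther back than shut.
Start: joints at [-1.316, 0.332, -0.065, 1.46, 0.022, 1.35, -0.088], TCP at [0.171, 0.601, 0.231] pointing down, gripper open.
Joint ranges: [-2.6, 2.6], [-0.5, 2.12], [-1.47, 1.34], [0.16, 2.42], [-1.27, 4.41], [0.06, 2.06], [-2.6, 2.6]. Speed limits (rad/s): [2.22, 2.22, 2.79, 2.79, 3.14, 3.14, 3.14].

## Interface

Orientations are given as a unit quaternion [x, y, z, w].
In Python, from workcell import manip gives the robot as it stands. The module is installed in compiled form; this text tells all that it offers.
- The arm moves only by the tool step_arm, never from a script. Its argument "moves" is a list of rows, each a list of 7 numbers: the closure, from 0 (fully open) to 1 (shut), then the shift along the world's x, y, z in mm, then the turn, a rotation vector about the world's x, y, z in rad. In form: [[grip, tx, ty, tz, ax, ay, az], ...]. A call has 1 to 10 rows; each row is the pose to reach, as a shift and turn from the pose commanded when the call began; what a row does not reach only later rows make up. A row lasts 1/10 s, in which the tool goes at most 50 mm and 8.59 degrees, less where a joint would pass 70% of its speed; a pose out of reach is approached as far as the arm can. A call with a gripper value outside its range is refused whole. The fingers move at their own pace and stop on an object; "grip_force" is the grip in N (left out, the last holds). Time passes only in rows, so rows that repeat a pose let the fingers close. It gives the time, the measured TCP pose, the force, the opening and the grip force at its end, in the units of the state.
- manip.get_obs(): the state, without advancing time (a new reading comes with each control period).
- manip.camera(name): name is "side" or "top"; returns a dict with "image" (400x640x3 uint8, blue, green, red), "K" (3x3 intrinsics, pixels), "dist_coeffs" ([k1, k2, p1, p2, k3] as OpenCV has them; the pictures are not rectified), "rvec" (rotation vector, rad) and "tvec" (3), from world to camera coordinates, as OpenCV has them. Camera axes: x right, y down, z forward; pixel columns grow to the right and rows downward; lengths in m; the calibration is good to about 2 mm. A picture is of the moment at which its call begins. There is no depth.
- manip.hand_in(): hands the job in; it is judged then, once.
The state is a dict: "clock": time; "joint_pos": joint angles; "joint_velocities": joint speeds; "tau": joint torques, N m; "position": TCP position; "ee_rot": TCP orientation; "ft_force": force on the tool from outside, world axes, zero at the start; "torque": the same for the moment, N m; "grip_width": opening from 0.0 (shut) to 1.0 (fully open); "grasp_force": force on a finger pad.
Only numpy, scipy, OpenCV 4.12 (cv2) and the standard library are available. Lean on these libraries where they do the work, as an engineer would, in place of code of your own. Each camera call takes 0.05 s, during which the arm holds its last target. There are 200 camera calls.

## Working session

There is one attempt and no reset: what is moved stays moved. The work goes in short steps, Python scripts to look and compute and a tool call to move; the robot and the scene stay as the last step left them, time stands still between calls to the robot, and variables do not carry over. Pictures are saved under pics/ and viewed, at most 10 in all, crops included, and the job is handed in when it is done.

Besides the shell and the picture viewer there is one more tool, called after ">>>" as name(argument=value, ...), one argument or row to a line, values as JSON. step_arm: Moves the arm, as the interface text tells. Its arguments: {"type":"object","properties":{"moves":{"type":"array","items":{"type":"array","items":{"type":"number"}}},"grip_force":{"type":"number"}},"required":["moves"]}

```bash
mkdir -p pics; cat > h.py <<'E'
import numpy as np, cv2
from workcell import manip
def cam(n):
    c=manip.camera(n); return c
def ray(c,uv):
    p=cv2.undistortPoints(np.array([[uv]],float),c["K"],c["dist_coeffs"])[0,0]
    R=cv2.Rodrigues(np.array(c["rvec"],float))[0]; t=np.array(c["tvec"],float).ravel()
    return -R.T@t, R.T@np.array([p[0],p[1],1.])
def onz(c,uv,z):
    o,d=ray(c,uv); return o+d*(z-o[2])/d[2]
def proj(c,P):
    return cv2.projectPoints(np.array(P,float).reshape(-1,3),np.array(c["rvec"],float),np.array(c["tvec"],float),c["K"],c["dist_coeffs"])[0][:,0]
def tri(c1,u1,c2,u2):
    o1,d1=ray(c1,u1);o2,d2=ray(c2,u2)
    s=np.linalg.lstsq(np.c_[d1,-d2],o2-o1,rcond=None)[0]
    a=o1+s[0]*d1;b=o2+s[1]*d2
    return (a+b)/2,np.linalg.norm(a-b)
E
python3 - <<'E'
from h import *
import pickle
C={n:cam(n) for n in("top","side")}
pickle.dump(C,open("c0.pkl","wb"))
for n in C: 
    cv2.imwrite(f"pics/{n}0.png",C[n]["image"]); print(n,ray(C[n],(320,200)),C[n]["K"])
o=manip.get_obs(); print({k:np.round(v,3) for k,v in o.items()}, manip.grip_point_offset)
E
```

```text
top (array([ 0.31265877, -0.04952839,  1.75262441]), array([ 0.11823866, -0.0111371 , -0.99293859])) [[509.21315253   0.         317.38949228]
 [  0.         509.21315253 201.15851298]
 [  0.           0.           1.        ]]
side (array([0.17117357, 0.92703752, 1.24870329]), array([ 0.21126889, -0.67729564, -0.70474459])) [[445.46633562   0.         319.41972123]
 [  0.         445.46633562 202.32182549]
 [  0.           0.           1.        ]]
{'clock': np.float64(0.1), 'joint_pos': array([-1.316,  0.333, -0.065,  1.461,  0.022,  1.35 , -0.089]), 'joint_velocities': array([ 0.   , -0.001, -0.   , -0.003, -0.   , -0.   , -0.002]), 'tau': array([ 1.0000e-03, -6.2675e+01,  4.9000e-02, -3.9242e+01,  1.6000e-02,
        7.0000e-03, -0.0000e+00]), 'position': array([0.171, 0.601, 0.231]), 'ee_rot': array([ 0.138,  0.99 , -0.001, -0.   ]), 'ft_force': array([ 0.668, -0.003, -0.243]), 'torque': array([-0.003,  0.015, -0.003]), 'grasp_force': np.float64(0.0), 'grip_width': np.float64(1.003)} 0.0187
```

View pics/top0.png

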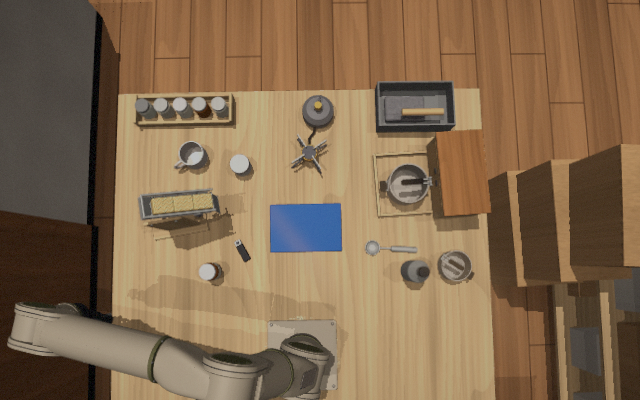

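View pics/side0.png

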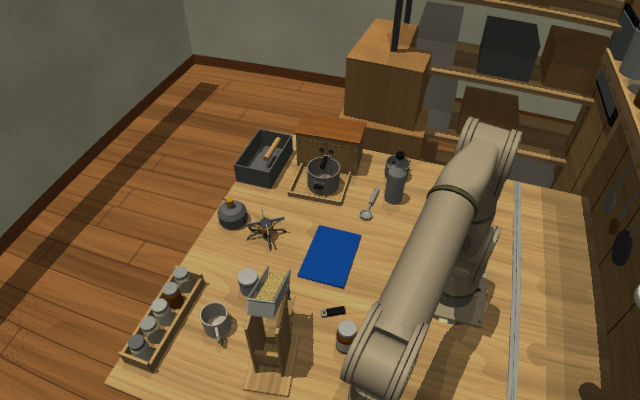

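The top view shows the berth pot at about (408,184), with the locker to its right, and a smaller pot-like cup at (455,266). The berth pot matches the description: it is larger, its handle is folded across the mouth, and it stands beside the locker. The board is at (306,228), the stove at (309,153), and the dispenser at (180,205) with its outlet facing one end of the chute. I'll enlarge to confirm.

```bash
python3 - <<'E'
from h import *
import pickle
C=pickle.load(open("c0.pkl","rb"))
t=C["top"]["image"];s=C["side"]["image"]
def crop(im,x,y,w,h,W,H): return cv2.resize(im[y:y+h,x:x+w],(W,H),interpolation=cv2.INTER_CUBIC)
a=np.hstack([crop(t,365,125,120,90,400,300),crop(t,130,175,120,90,400,300)])
b=np.hstack([crop(t,270,110,80,60,400,300),crop(s,230,255,80,60,400,300)])
cv2.imwrite("pics/crop1.png",np.vstack([a,b]))
# board
hsv=cv2.cvtColor(t,cv2.COLOR_BGR2HSV); m=cv2.inRange(hsv,(105,150,60),(125,255,255))
c=max(cv2.findContours(m,0,2)[0],key=cv2.contourArea)
r=cv2.boxPoints(cv2.minAreaRect(c)); P=np.array([onz(C["top"],u,.01) for u in r]); print(P.round(3),P.mean(0))
for n,u,z in [("pot",(408,184),.095),("ear",(389,185),.07),("stove",(309,153),.085),("cup",(455,266),.06),("lip?",(143,207),.21),("spoonL",(372,248),0),("flask",(417,270),.23),("tin",(239,158),.074),("jar",(208,271),.11),("mug",(192,155),.08),("lighter",(243,250),.01),("loc1",(436,135),.178),("loc2",(441,216),.178)]:
    print(n,onz(C["top"],u,z).round(3))
E
```

```text
[[ 0.508  0.062  0.01 ]
 [ 0.505 -0.138  0.01 ]
 [ 0.347 -0.134  0.01 ]
 [ 0.351  0.063  0.01 ]] [ 0.4279097  -0.03663063  0.01      ]
pot [ 0.558 -0.359  0.095]
ear [ 0.56 -0.3   0.07]
stove [ 0.67  -0.034  0.085]
cup [ 0.286 -0.513  0.06 ]
lip? [0.484 0.476 0.21 ]
spoonL [ 0.352 -0.245  0.   ]
flask [ 0.279 -0.352  0.23 ]
tin [0.659 0.201 0.074]
jar [0.285 0.295 0.11 ]
mug [0.671 0.358 0.08 ]
lighter [0.353 0.197 0.01 ]
loc1 [ 0.702 -0.44   0.178]
loc2 [ 0.444 -0.443  0.178]
```

View pics/crop1.png

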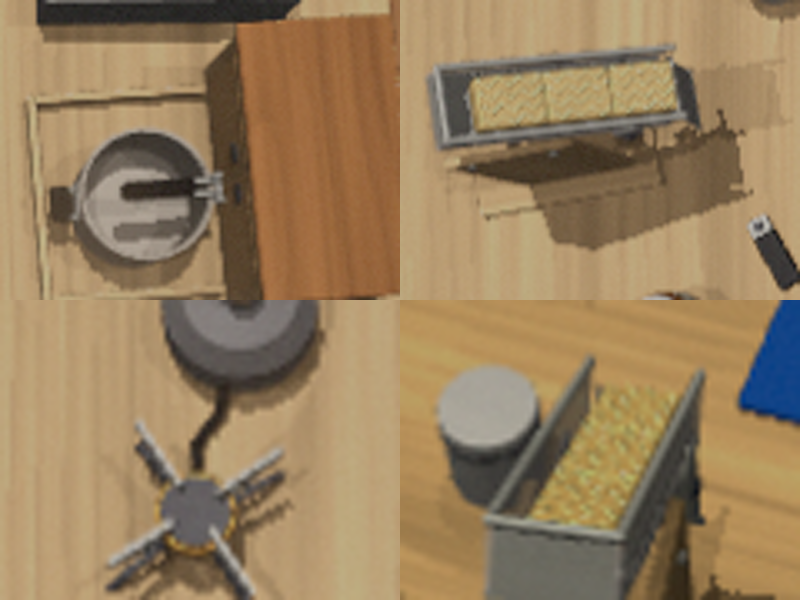

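The crop confirms the berth pot: its ear is on the left at px (383,186), its hinge is at (428,181) by the locker, and its handle lies folded over the mouth. The lip end of the chute is on the right at px (~215,202), so the outlet faces −y. Next I'll measure more exactly.

```bash
python3 - <<'E'
from h import *
import pickle
C=pickle.load(open("c0.pkl","rb")); T,S=C["top"],C["side"]
t=T["image"];s=S["image"]
hsv=cv2.cvtColor(t,cv2.COLOR_BGR2HSV); m=cv2.inRange(hsv,(100,120,30),(130,255,255))
c=max(cv2.findContours(m,0,2)[0],key=cv2.contourArea)
r=cv2.boxPoints(cv2.minAreaRect(c)); P=np.array([onz(T,u,.01) for u in r]); print("board",r.round(1).tolist(),P.round(3).tolist(),P.mean(0).round(3))
for n,u,z in [("rim",(408.2,183.8),.095),("ear",(383,185.9),.07),("hinge",(428,181),.105),("stove",(309,152),.085),("cfA",(211.9,189.1),.242),("cfB",(218.5,211),.242),("cbA",(141,195.4),.353),("cbB",(142,219.4),.353)]:
    print(n,onz(T,u,z).round(4))
# where those land in side
print(proj(S,[onz(T,(408.2,183.8),.095),onz(T,(309,152),.085)]).round(1))
def crop(im,x,y,w,h,W,H): return cv2.resize(im[y:y+h,x:x+w],(W,H),interpolation=cv2.INTER_CUBIC)
cv2.imwrite("pics/crop2.png",np.vstack([np.hstack([crop(t,135,180,100,75,400,300),crop(s,240,255,80,60,400,300)]),np.hstack([crop(s,280,140,80,60,400,300),crop(s,225,200,80,60,400,300)])]))
E
```

```text
board [[270.0, 204.0], [340.0, 204.0], [340.0, 250.0], [270.0, 250.0]] [[0.509, 0.103, 0.01], [0.505, -0.138, 0.01], [0.347, -0.134, 0.01], [0.351, 0.104, 0.01]] [ 0.428 -0.016  0.01 ]
rim [ 0.5591 -0.3601  0.095 ]
ear [ 0.557  -0.2799  0.07  ]
hinge [ 0.5659 -0.4239  0.105 ]
stove [ 0.6731 -0.0344  0.085 ]
cfA [0.5308 0.2572 0.242 ]
cfB [0.4645 0.237  0.242 ]
cbA [0.5005 0.4334 0.353 ]
cbB [0.4333 0.429  0.353 ]
[[323.6 167.6]
 [265.4 220.1]]
```

View pics/crop2.png

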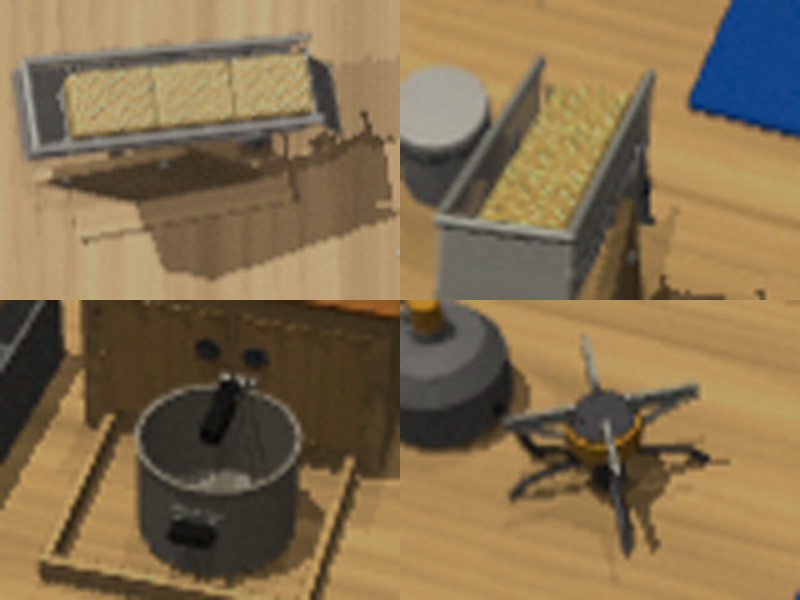

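In the crop, the rim centre in the side view lands exactly where the top measurement predicts (323.6,167.6), and the stove agrees too. The side view shows the ear at (318.4,186.6) and the handle end at (322.4,167). The chute's four top corners show in both views, so I'll triangulate them.

```bash
python3 - <<'E'
from h import *
import pickle
C=pickle.load(open("c0.pkl","rb")); T,S=C["top"],C["side"]
for n,a,b in [("ear",(383,185.9),(318.4,186.6)),("hEnd",(401.6,182),(322.4,167)),("hinge",(427,181.3),(327,156)),("fA",(212,189.3),(268.2,267)),("fB",(215,210.5),(290.4,269.6)),("bA",(140,196),(247.6,298.6)),("bB",(141.8,218.8),(274.4,302.6)),("stove",(309,152),(265.5,221))]:
    p,e=tri(T,a,S,b); print(n,p.round(4),round(e,4))
E
```

```text
ear [ 0.5567 -0.2811  0.0628] 0.0028
hEnd [ 0.5592 -0.3347  0.1192] 0.0051
hinge [ 0.5644 -0.4204  0.1062] 0.0007
fA [0.53   0.2571 0.2407] 0.0007
fB [0.4664 0.2474 0.2431] 0.0008
bA [0.4987 0.4349 0.3572] 0.0009
bB [0.4344 0.427  0.3607] 0.0003
stove [ 0.6738 -0.0344  0.0799] 0.0009
```

```bash
python3 - <<'E'
from h import *
import pickle
C=pickle.load(open("c0.pkl","rb")); T,S=C["top"],C["side"]
u=np.array([-.173,.985]); v=np.array([-.985,-.173]); L=np.array([.4948,.2720])
def W(x,y,z): return [*(L+x*u+y*v),z]
print("paddle",((proj(T,[W(-.010,y,z) for z in(.206,.109) for y in(-.028,.028)])-[135,180])*4).round(0).tolist())
print("plate",((proj(T,[W(-.010,y,.230) for y in(-.028,.028)])-[135,180])*4).round(0).tolist())
E
```

```text
paddle [[304.0, 52.0], [316.0, 123.0], [328.0, 68.0], [340.0, 135.0]]
plate [[298.0, 48.0], [310.0, 120.0]]
```

Lip at (.495,.272), dispenser x axis along (-.173,.985). Pot axis at (.559,-.360), ear at (.554,-.279), pot yaw about 93.5°. Moving above the ear.

>>> step_arm(
  moves=[
    [0, 20, -45, 40, 0, 0, -0.12],
    [0, 383, -880, 50, 0, 0, -1.234],
    [0, 383, -880, 50, 0, 0, -1.234],
    [0, 383, -880, 50, 0, 0, -1.234],
    [0, 383, -880, 50, 0, 0, -1.234],
    [0, 383, -880, 50, 0, 0, -1.234],
    [0, 383, -880, 50, 0, 0, -1.234],
    [0, 383, -880, 50, 0, 0, -1.234],
    [0, 383, -880, 50, 0, 0, -1.234],
    [0, 383, -880, 50, 0, 0, -1.234],
  ],
  grip_force=80,
)

```text
clock: 1.1
position: [0.3668, 0.1509, 0.2718]
ee_rot: [0.687, 0.727, 0.0, -0.0]
ft_force: [1.6, -0.2, 0.6]
grip_width: 1.003
grasp_force: 0.0
```

>>> step_arm(
  moves=[
    [0, 187, -430, -50, 0, 0, 0],
    [0, 187, -430, -50, 0, 0, 0],
    [0, 187, -430, -50, 0, 0, 0],
    [0, 187, -430, -50, 0, 0, 0],
    [0, 187, -430, -50, 0, 0, 0],
    [0, 187, -430, -50, 0, 0, 0],
    [0, 187, -430, -50, 0, 0, 0],
    [0, 187, -430, -50, 0, 0, 0],
    [0, 187, -430, -50, 0, 0, 0],
    [0, 187, -430, -50, 0, 0, 0],
  ],
)

```text
clock: 2.1
position: [0.5532, -0.281, 0.2201]
ee_rot: [0.687, 0.727, -0.002, -0.0]
ft_force: [-0.5, 1.0, 0.3]
grip_width: 0.999
grasp_force: 0.0
```

>>> step_arm(
  moves=[
    [0, 2, 2, -45, 0, 0, 0],
    [0, 2, 2, -90, 0, 0, 0],
    [0, 2, 2, -120, 0, 0, 0],
    [0, 2, 2, -145, 0, 0, 0],
    [0, 2, 2, -165, 0, 0, 0],
    [0, 2, 2, -173, 0, 0, 0],
    [0, 2, 2, -173, 0, 0, 0],
  ],
)

```text
clock: 2.8
position: [0.5549, -0.2747, 0.048]
ee_rot: [0.686, 0.728, -0.0, -0.001]
ft_force: [0.4, 0.3, -0.1]
grip_width: 0.998
grasp_force: 0.0
```

```bash
python3 - <<'E'
from h import *
C=cam("top"),cam("side")
def crop(im,x,y,w,h,W,H): return cv2.resize(im[y:y+h,x:x+w],(W,H),interpolation=cv2.INTER_CUBIC)
cv2.imwrite("pics/g1.png",np.hstack([crop(C[0]["image"],355,135,100,100,400,400),crop(C[1]["image"],270,120,100,100,400,400)]))
print(manip.get_obs()["ft_force"])
E
```

```text
[-0.55666644 -0.52901212 -0.12226686]
```

View pics/g1.png

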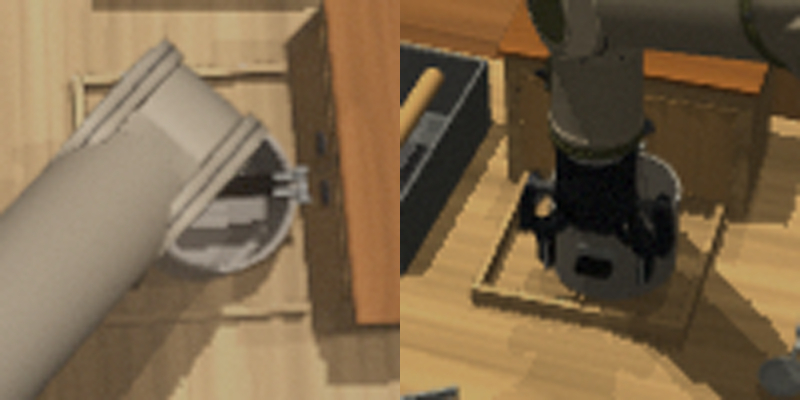

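The side view shows the fingers straddling the ear: fingers at crop x 540 and 660, ear at (593,265). Closing and lifting.

>>> step_arm(
  moves=[
    [0, 0, -3, 0, 0, 0, 0],
    [1, 0, -3, 0, 0, 0, 0],
    [1, 0, -3, 0, 0, 0, 0],
    [1, 0, -3, 0, 0, 0, 0],
    [1, 0, -3, 0, 0, 0, 0],
    [1, 0, -3, 0, 0, 0, 0],
    [1, 0, -3, 0, 0, 0, 0],
    [1, 0, -3, 0, 0, 0, 0],
  ],
  grip_force=90,
)

```text
clock: 3.7
position: [0.5561, -0.278, 0.0496]
ee_rot: [0.686, 0.728, 0.0, 0.0]
ft_force: [-1.0, 0.6, 5.8]
grip_width: 0.397
grasp_force: 89.1
```

>>> step_arm(
  moves=[
    [1, 0, 0, 10, 0, 0, 0],
    [1, 0, 0, 30, 0, 0, 0],
    [1, 0, 0, 60, 0, 0, 0],
    [1, 0, 0, 80, 0, 0, 0],
    [1, 0, 0, 80, 0, 0, 0],
  ],
)

```text
clock: 4.2
position: [0.5567, -0.2788, 0.132]
ee_rot: [0.686, 0.728, 0.001, 0.002]
ft_force: [0.0, -0.6, -2.4]
grip_width: 0.397
grasp_force: 89.7
```

>>> step_arm(
  moves=[
    [1, -13, 40, 0, 0, 0, 0],
    [1, -26, 85, 0, 0, 0, 0],
    [1, -40, 130, 0, 0, 0, 0],
    [1, -54, 175, 0, 0, 0, 0],
    [1, -67, 220, 0, 0, 0, 0],
    [1, -80, 265, 0, 0, 0, 0],
    [1, -93, 305, 0, 0, 0, 0],
    [1, -102, 335, 0, 0, 0, 0],
    [1, -104, 340, -20, 0, 0, 0],
    [1, -104, 340, -45, 0, 0, 0],
  ],
)

```text
clock: 5.2
position: [0.4513, 0.0643, 0.0835]
ee_rot: [0.685, 0.729, 0.001, -0.0]
ft_force: [0.5, 0.1, -2.7]
grip_width: 0.398
grasp_force: 90.1
```

```bash
python3 - <<'E'
from h import *
C=cam("top"),cam("side")
def crop(im,x,y,w,h,W,H): return cv2.resize(im[y:y+h,x:x+w],(W,H),interpolation=cv2.INTER_CUBIC)
cv2.imwrite("pics/g2.png",np.hstack([crop(C[0]["image"],250,160,100,100,400,400),crop(C[1]["image"],280,160,100,100,400,400)]))
o=manip.get_obs();print(o["position"],o["ee_rot"],o["ft_force"],o["torque"],o["joint_pos"])
E
```

```text
[0.44900403 0.06169802 0.08123581] [ 0.68566122  0.72791586 -0.00254409 -0.00084988] [-0.6187668  -0.47511725 -1.40642731] [0.20290249 0.01454504 0.02724681] [-1.06391056  0.13065361  0.88386901  2.10193624 -0.12085303  0.96508518
 -0.05492827]
```

View pics/g2.png

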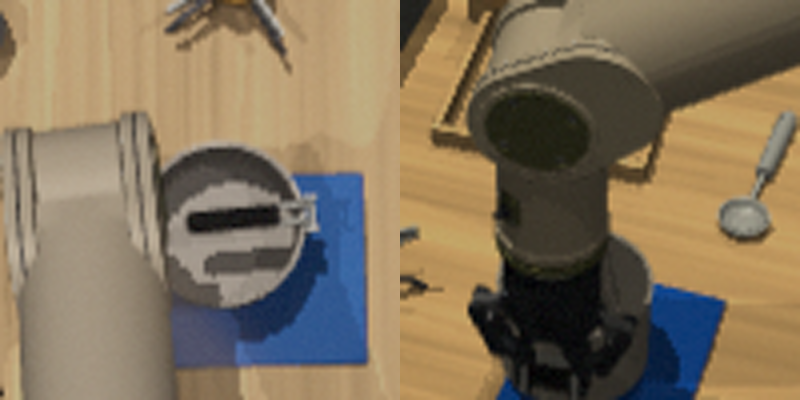

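The pot is level over the board, with its rim centre at top px ~(308,216) and its hinge pointing −y. Lowering it.

>>> step_arm(
  moves=[
    [1, 0, 0, -8, 0, 0, 0],
    [1, 0, 0, -14, 0, 0, 0],
    [1, 0, 0, -18, 0, 0, 0],
    [1, 0, 0, -20, 0, 0, 0],
    [1, 0, 0, -21, 0, 0, 0],
    [1, 0, 0, -21, 0, 0, 0],
  ],
)

```text
clock: 5.9
position: [0.4517, 0.062, 0.063]
ee_rot: [0.686, 0.728, 0.0, 0.0]
ft_force: [-0.0, 0.4, -2.1]
grip_width: 0.398
grasp_force: 90.3
```

>>> step_arm(
  moves=[
    [1, 0, 0, -2, 0, 0, 0],
    [1, 0, 0, -3, 0, 0, 0],
    [1, 0, 0, -4, 0, 0, 0],
    [1, 0, 0, -4, 0, 0, 0],
  ],
)

```text
clock: 6.3
position: [0.4518, 0.0625, 0.0594]
ee_rot: [0.686, 0.728, 0.0, -0.0]
ft_force: [-3.8, 1.3, 9.4]
grip_width: 0.394
grasp_force: 91.7
```

>>> step_arm(
  moves=[
    [0, 0, 0, 1, 0, 0, 0],
    [0, 0, 0, 1, 0, 0, 0],
    [0, 0, 0, 1, 0, 0, 0],
    [0, 0, 0, 1, 0, 0, 0],
    [0, 0, 0, 30, 0, 0, 0],
    [0, 0, 0, 75, 0, 0, 0],
    [0, 0, 0, 120, 0, 0, 0],
    [0, 0, 0, 160, 0, 0, 0],
    [0, 0, 60, 160, 0, 0, 0],
    [0, 0, 100, 160, 0, 0, 0],
  ],
)

```text
clock: 7.3
position: [0.4524, 0.1631, 0.2207]
ee_rot: [0.687, 0.727, 0.003, -0.001]
ft_force: [0.7, 0.7, 0.5]
grip_width: 1.001
grasp_force: 0.0
```

```bash
python3 - <<'E'
from h import *
import pickle
T,S=cam("top"),cam("side"); pickle.dump((T,S),open("c1.pkl","wb"))
def crop(im,x,y,w,h,W,H): return cv2.resize(im[y:y+h,x:x+w],(W,H),interpolation=cv2.INTER_CUBIC)
cv2.imwrite("pics/g3.png",np.hstack([crop(T["image"],265,180,80,80,400,400),crop(S["image"],290,190,80,80,400,400)]))
E
```

```text
(no output)
```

View pics/g3.png

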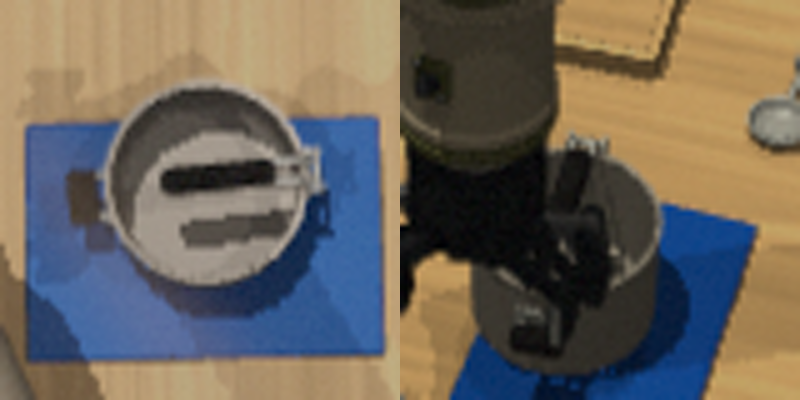

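The pot is standing on the board, let go, with rim centre at top px (306,216.6), handle end at (297,216) and hinge at (328,214).

```bash
python3 - <<'E'
from h import *
import pickle
T,S=pickle.load(open("c1.pkl","rb"))
for n,u,z in [("rim",(306,216.6),.105),("ear",(265+85/5,180+197/5),.08),("yoke",(265+315/5,180+172/5),.11)]: print(n,onz(T,u,z).round(4))
for z in(.11,.12,.13,.14,.15): print(z,onz(T,(297,216.3),z).round(4))
print("side end", tri(T,(297.5,216.3),S,(290+170/5-0,190+200/5))) 
print(onz(T,(265+275/5,180+173/5),.12).round(4))
E
```

```text
rim [ 0.4553 -0.0216  0.105 ]
ear [0.4496 0.058  0.08  ]
yoke [ 0.4609 -0.093   0.11  ]
0.11 [0.4564 0.0074 0.11  ]
0.12 [0.4555 0.0071 0.12  ]
0.13 [0.4546 0.0067 0.13  ]
0.14 [0.4537 0.0064 0.14  ]
0.15 [0.4529 0.006  0.15  ]
side end (array([0.44850554, 0.00356988, 0.153785  ]), np.float64(0.008109258763651504))
[ 0.4598 -0.067   0.12  ]
```

>>> step_arm(
  moves=[
    [0.4, 2, -45, 0, 0, 0, 0],
    [0.4, 2, -90, 0, 0, 0, 0],
    [0.4, 2, -135, 0, 0, 0, 0],
    [0.4, 2, -170, 0, 0, 0, 0],
    [0.4, 2, -180, -20, 0, 0, 0],
    [0.4, 2, -180, -45, 0, 0, 0],
    [0.4, 2, -180, -75, 0, 0, 0],
    [0.4, 2, -180, -100, 0, 0, 0],
    [0.4, 2, -180, -110, 0, 0, 0],
    [0.4, 2, -180, -110, 0, 0, 0],
  ],
  grip_force=20,
)

```text
clock: 8.4
position: [0.4525, -0.0184, 0.1076]
ee_rot: [0.686, 0.728, -0.002, -0.0]
ft_force: [-0.6, 0.4, 0.2]
grip_width: 0.599
grasp_force: 0.0
```

>>> step_arm(
  moves=[
    [0.7, 0, 0, 0, 0, 0, 0],
    [1, 0, 0, 0, 0, 0, 0],
    [1, 0, 0, 0, 0, 0, 0],
    [1, 0, 0, 0, 0, 0, 0],
    [1, 0, 0, 0, 0, 0, 0],
  ],
  grip_force=25,
)

```text
clock: 8.9
position: [0.4541, -0.0179, 0.1093]
ee_rot: [0.686, 0.728, 0.001, 0.0]
ft_force: [1.8, -0.7, 1.8]
grip_width: 0.201
grasp_force: 25.0
```

>>> step_arm(
  moves=[
    [1, 0, -1, 10.5, 0.14, 0.01, 0],
    [1, 0, -4, 21, 0.28, 0.02, 0],
    [1, 0.5, -8, 30.5, 0.42, 0.03, 0],
    [1, 1, -13.5, 39.5, 0.56, 0.04, 0],
    [1, 1, -13.5, 39.5, 0.56, 0.04, 0],
  ],
)

```text
clock: 9.4
position: [0.4542, -0.037, 0.1478]
ee_rot: [0.663, 0.695, 0.189, -0.204]
ft_force: [0.0, -0.2, 3.8]
grip_width: 0.203
grasp_force: 25.5
```

```bash
python3 - <<'E'
from h import *
from scipy.spatial.transform import Rotation as R
o=manip.get_obs();print(o["position"],o["ft_force"],o["torque"],o["joint_pos"].round(2), R.from_quat(o["ee_rot"]).as_matrix().round(3))
E
```

```text
[ 0.45416551 -0.03695813  0.14780029] [ 3.11672159e-04 -1.54388941e-01  3.81008590e+00] [-0.36470513 -0.3318782  -0.04518919] [-0.53  0.35  1.03  1.95 -0.76  1.44  0.84] [[-0.038  0.999 -0.034]
 [ 0.845  0.05   0.533]
 [ 0.534 -0.008 -0.845]]
```

>>> step_arm(
  moves=[
    [1, 0.5, -6.5, 8, 0.14, 0.01, 0],
    [1, 1, -14, 15.5, 0.28, 0.02, 0],
    [1, 1.5, -23, 21.5, 0.42, 0.03, 0],
    [1, 2, -32, 26.5, 0.56, 0.04, 0],
    [1, 2, -32, 26.5, 0.56, 0.04, 0],
  ],
)

```text
clock: 9.9
position: [0.4558, -0.065, 0.1731]
ee_rot: [0.582, 0.613, 0.361, -0.395]
ft_force: [2.4, 0.2, 6.4]
grip_width: 0.203
grasp_force: 27.4
```

```bash
python3 - <<'E'
from h import *
from scipy.spatial.transform import Rotation as R
o=manip.get_obs();print(o["position"],o["ft_force"],o["torque"],o["joint_pos"].round(2), R.from_quat(o["ee_rot"]).as_matrix().round(3))
E
```

```text
[ 0.4558222  -0.06498169  0.17313768] [2.36140963 0.2229336  6.37698477] [-0.05468284 -0.49533974 -0.31900908] [-0.01  0.7   0.79  1.77 -1.06  1.98  1.15] [[-0.012  0.998 -0.064]
 [ 0.429  0.063  0.901]
 [ 0.903 -0.017 -0.429]]
```

>>> step_arm(
  moves=[
    [0.5, 0, 0, 0, 0, 0, 0],
    [0.5, 0, 0, 0, 0, 0, 0],
    [0.5, 0, 0, 0, 0, 0, 0],
    [0.5, 1.5, -22, 10, 0, 0, 0],
    [0.5, 3, -45, 22, 0, 0, 0],
    [0.5, 4, -54, 26, 0, 0, 0],
    [0.5, 4, -54, 75, -0.13, 0, 0],
    [0.5, 4, -54, 120, -0.26, -0.02, 0],
    [1, 4, -54, 150, -0.4, -0.03, 0],
    [1, 2, -54, 160, -0.54, -0.04, 0],
  ],
)

```text
clock: 10.9
position: [0.4594, -0.1185, 0.3385]
ee_rot: [0.657, 0.698, 0.195, -0.206]
ft_force: [0.3, 0.1, 0.1]
grip_width: 0.17
grasp_force: 0.0
```

>>> step_arm(
  moves=[
    [1, 0, 30, 0, -0.14, -0.01, 0],
    [1, 0, 70, 0, -0.28, -0.02, 0],
    [1, 0, 100, 0, -0.42, -0.03, 0],
    [1, 0, 100, 0, -0.58, -0.04, 0],
    [1, 0, 100, 0, -0.58, -0.04, 0],
  ],
)

```text
clock: 11.4
position: [0.4586, -0.0127, 0.3363]
ee_rot: [0.682, 0.731, 0.001, 0.003]
ft_force: [-0.3, -0.3, -0.9]
grip_width: -0.001
grasp_force: 0.0
```

```bash
python3 - <<'E'
from h import *
from scipy.spatial.transform import Rotation as R
o=manip.get_obs();print(o["position"],o["ft_force"],o["joint_pos"].round(2), R.from_quat(o["ee_rot"]).as_matrix().round(3))
T,S=cam("top"),cam("side")
def crop(im,x,y,w,h,W,H): return cv2.resize(im[y:y+h,x:x+w],(W,H),interpolation=cv2.INTER_CUBIC)
cv2.imwrite("pics/g4.png",np.hstack([crop(T["image"],265,180,80,80,400,400),crop(S["image"],270,170,100,100,400,400)]))
E
```

```text
[ 0.45855154 -0.01272211  0.33626535] [-0.34552931 -0.32061042 -0.85574261] [-0.76 -0.14  0.62  1.73  0.09  1.52 -0.08] [[-0.069  0.998  0.005]
 [ 0.998  0.069 -0.003]
 [-0.003  0.005 -1.   ]]
```

View pics/g4.png

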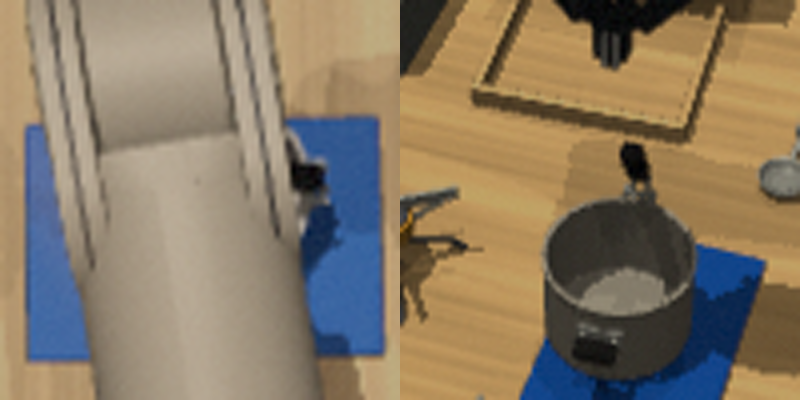

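Side view: the handle stands nearly upright (crop (635,160)), and the pot is level on the board. Next I'll lower the closed fingers on its +y side and push it over.

>>> step_arm(
  moves=[
    [1, 0, -10, -40, 0, 0, 0],
    [1, 0, -12, -85, 0, 0, 0],
    [1, 0, -14, -125, 0, 0, 0],
    [1, 0, -14, -156, 0, 0, 0],
    [1, 0, -14, -156, 0, 0, 0],
    [1, 0, -14, -156, 0, 0, 0],
  ],
)

```text
clock: 12.1
position: [0.4587, -0.0323, 0.1798]
ee_rot: [0.686, 0.727, 0.0, -0.0]
ft_force: [0.7, -0.6, 1.2]
grip_width: -0.002
grasp_force: 0.0
```

>>> step_arm(
  moves=[
    [1, 1, -25, 0, 0, 0, 0],
    [1, 2, -42, 0, 0, 0, 0],
    [1, 3, -55, 0, 0, 0, 0],
    [1, 4, -65, 0, 0, 0, 0],
    [1, 5, -76, -4, 0, 0, 0],
    [1, 5, -86, -8, 0, 0, 0],
    [1, 6, -96, -15, 0, 0, 0],
    [1, 6, -104, -22, 0, 0, 0],
    [1, 7, -111, -31, 0, 0, 0],
    [1, 7, -116, -38, 0, 0, 0],
  ],
)

```text
clock: 13.1
position: [0.4661, -0.1479, 0.1411]
ee_rot: [0.686, 0.728, 0.0, 0.0]
ft_force: [0.4, 0.5, 0.3]
grip_width: 0.001
grasp_force: 0.1
```

>>> step_arm(
  moves=[
    [1, 0, -3, -5, 0, 0, 0],
    [1, 0, -5, -10, 0, 0, 0],
    [1, 0, -6, -14, 0, 0, 0],
    [1, 0, -7, -17, 0, 0, 0],
    [1, 0, -7, -19, 0, 0, 0],
    [1, 0, -7, -20, 0, 0, 0],
  ],
)

```text
clock: 13.7
position: [0.4656, -0.1544, 0.1208]
ee_rot: [0.686, 0.728, -0.0, -0.0]
ft_force: [-0.2, 0.5, 0.2]
grip_width: -0.002
grasp_force: 0.1
```

```bash
python3 - <<'E'
from h import *
T,S=cam("top"),cam("side")
print(manip.get_obs()["ft_force"])
def crop(im,x,y,w,h,W,H): return cv2.resize(im[y:y+h,x:x+w],(W,H),interpolation=cv2.INTER_CUBIC)
cv2.imwrite("pics/g5.png",np.hstack([crop(T["image"],270,180,100,100,400,400),crop(S["image"],270,170,100,100,400,400)]))
print(proj(S,[(.4553,-.0216,.105),(.460+.0095,-.0934-.09,.106+.027)]))
E
```

```text
[-0.26397425 -0.03763842  0.42064413]
[[322.91909612 233.54798545]
 [332.81900926 195.1151326 ]]
```

View pics/g5.png

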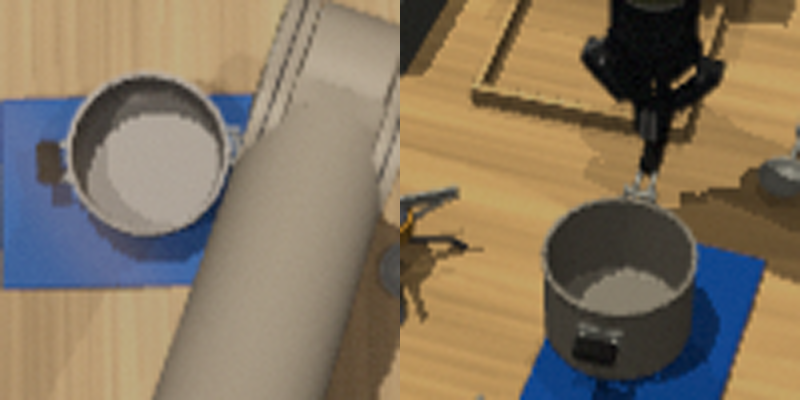

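>>> step_arm(
  moves=[
    [1, 0, 0, -2, 0, 0, 0],
    [1, 0, 0, -4, 0, 0, 0],
    [1, 0, 0, -5, 0, 0, 0],
    [1, 0, 0, -5, 0, 0, 0],
  ],
)

```text
clock: 14.2
position: [0.4654, -0.1544, 0.1157]
ee_rot: [0.686, 0.728, -0.0, -0.0]
ft_force: [0.6, -0.4, 0.9]
grip_width: -0.0
grasp_force: 0.0
```

```bash
python3 - <<'E'
from h import *
T,S=cam("top"),cam("side")
print(manip.get_obs()["ft_force"],manip.get_obs()["position"])
p=onz(T,(307.5,218.75),.105);e=onz(T,(282,220.5),.08);print(p,e,e-p)
print(onz(T,(329,217),.106))
im=S["image"]; 
# rim of pot: bright thin ring -> ellipse by mask of grey pixels
for n,c in(("t",T),("s",S)):
    hsv=cv2.cvtColor(c["image"],cv2.COLOR_BGR2HSV); m=cv2.inRange(hsv,(0,0,60),(180,60,255))
    q=proj(c,[(.45,-.025,.105)])[0].astype(int); M=np.zeros_like(m); cv2.circle(M,tuple(map(int,q)),30,255,-1)
    print(n,q,cv2.countNonZero(m&M)); 
print(proj(S,[p]),tri(T,(307.5,218.75),S,(325,233.3)))
E
```

```text
[ 0.93824606 -0.6955542   0.5659971 ] [ 0.4655116  -0.15450857  0.11586766]
[ 0.44826539 -0.02638283  0.105     ] [0.44592145 0.05801185 0.08      ] [-0.00234395  0.08439468 -0.025     ]
[ 0.45271958 -0.09622303  0.106     ]
t [307 218] 1685
s [324 233] 751
[[325.32017008 233.0250657 ]] (array([ 0.44885867, -0.02627289,  0.10337493]), np.float64(0.0009321808883508611))
```

>>> step_arm(
  moves=[
    [0.4, 0, 0, 30, 0, 0, 0],
    [0.4, 0, 0, 75, 0, 0, 0],
    [0.4, 0, 0, 120, 0, 0, 0],
    [0.4, -10, -12, 150, 0, 0, -0.02],
    [0.4, -10, -12, 150, 0, 0, -0.02],
  ],
)

```text
clock: 14.8
position: [0.4564, -0.1687, 0.2699]
ee_rot: [0.694, 0.72, 0.002, 0.002]
ft_force: [-0.4, -1.1, -0.9]
grip_width: 0.601
grasp_force: 0.0
```

```bash
python3 - <<'E'
from h import *
T,S=cam("top"),cam("side")
im=S["image"]; g=im.max(2)
H=np.array([.4518,-.0982,.106]); u=np.array([-.044,.999,0]); k=np.array([0,0,1.])
def hp(th,x,z): return H+u*(x*np.cos(th)-z*np.sin(th))+k*(x*np.sin(th)+z*np.cos(th))
# handle z axis: folded up; at th the normal = (-sin, cos)
for th in(2.6,2.75,2.9,3.0): print(th,proj(S,[hp(th,102,12),hp(th,30,12),hp(th,12,12)]).round(1).tolist())
m=(g<45).astype(np.uint8)
M=np.zeros_like(m); M[188:220,315:345]=1
n,l,st,c=cv2.connectedComponentsWithStats(m&M)
print(st[1:].tolist(),c[1:].round(1).tolist())
for r in range(194,216): print(r,''.join('#' if v<45 else '.' for v in g[r,315:345]))
print(manip.get_obs()["position"])
E
```

```text
2.6 [[331.2, 158.5], [466.5, -235.5], [437.6, -22.0]]
2.75 [[453.5, -239.8], [461.3, -165.0], [426.0, 46.7]]
2.9 [[469.2, -231.3], [450.6, -86.0], [414.4, 111.4]]
3.0 [[466.1, -184.3], [442.7, -35.1], [406.6, 153.0]]
[[330, 197, 8, 17, 75]] [[333.8, 204.7]]
194 ..............................
195 ..............................
196 ..............................
197 ...................####.......
198 ...................####.......
199 ...................####.......
200 ...................####.......
201 ..................#####.......
202 .................######.......
203 .................######.......
204 .................#####........
205 .................#####........
206 .................####.........
207 ................#####.........
208 ................#####.........
209 ................####..........
210 ................####..........
211 ...............####...........
212 ...............####...........
213 ................##............
214 ..............................
215 ..............................
[ 0.45569372 -0.16654782  0.26610063]
```

```bash
python3 - <<'E'
from h import *
T,S=cam("top"),cam("side")
H=np.array([.4518,-.0982,.106]); u=np.array([-.044,.999,0]); k=np.array([0,0,1.])
def hp(th,x,z): x/=1e3;z/=1e3; return H+u*(x*np.cos(th)-z*np.sin(th))+k*(x*np.sin(th)+z*np.cos(th))
for th in(2.5,2.7,2.9,3.0): print(th,proj(S,[hp(th,102,3),hp(th,102,12),hp(th,12,21)]).round(1).tolist(),hp(th,65,12).round(4))
E
```

```text
2.5 [[336.7, 189.9], [337.0, 190.4], [331.9, 215.3]] [ 0.4544 -0.1574  0.1353]
2.7 [[337.2, 191.6], [337.4, 192.6], [331.8, 216.6]] [ 0.4546 -0.162   0.1229]
2.9 [[337.4, 194.4], [337.5, 195.7], [331.5, 217.9]] [ 0.4547 -0.1641  0.1099]
3.0 [[337.4, 196.1], [337.4, 197.6], [331.4, 218.6]] [ 0.4547 -0.1642  0.1033]
```

The handle tip's top is at side row 197, which corresponds to θ≈3.0, so it is fully out. Taking it by the handle.

>>> step_arm(
  moves=[
    [0.4, 1, 2, -45, 0, 0, 0.02],
    [0.4, 1, 2, -90, 0, 0, 0.02],
    [0.4, 1, 2, -130, 0, 0, 0.02],
    [0.4, 1, 2, -160, 0, 0, 0.02],
    [0.4, 1, 2, -178, 0, 0, 0.02],
    [0.4, 1, 2, -185, 0, 0, 0.02],
    [0.4, 1, 2, -185, 0, 0, 0.02],
  ],
)

```text
clock: 15.7
position: [0.4556, -0.1644, 0.0798]
ee_rot: [0.686, 0.728, -0.001, -0.001]
ft_force: [-0.3, 0.4, 0.9]
grip_width: 0.603
grasp_force: 0.0
```

>>> step_arm(
  moves=[
    [0.7, 0, 0, 0, 0, 0, 0],
    [0.8, 0, 0, 0, 0, 0, 0],
    [1, 0, 0, 0, 0, 0, 0],
    [1, 0, 0, 0, 0, 0, 0],
    [1, 0, 0, 0, 0, 0, 0],
    [1, 0, 0, 0, 0, 0, 0],
  ],
  grip_force=110,
)

```text
clock: 16.3
position: [0.4572, -0.1646, 0.0814]
ee_rot: [0.686, 0.728, 0.0, 0.0]
ft_force: [1.7, -0.2, 5.6]
grip_width: 0.194
grasp_force: 107.3
```

>>> step_arm(
  moves=[
    [1, 0, 0, 8, 0, 0, 0],
    [1, 0, 0, 20, 0, 0, 0],
    [1, 0, 0, 40, 0, 0, 0],
    [1, 0, 0, 60, 0, 0, 0],
    [1, 14, 32, 63, 0, 0, 0.02],
    [1, 28, 64, 63, 0, 0, 0.04],
    [1, 42, 97, 63, 0, 0, 0.06],
    [1, 56, 130, 63, 0, 0, 0.08],
    [1, 70, 164, 63, 0, 0, 0.1],
    [1, 82, 192, 63, 0, 0, 0.12],
  ],
)

```text
clock: 17.3
position: [0.5387, 0.0295, 0.1444]
ee_rot: [0.64, 0.768, -0.0, -0.0]
ft_force: [-0.2, -0.2, -2.7]
grip_width: 0.193
grasp_force: 107.3
```

```bash
python3 - <<'E'
from h import *
import pickle
T,S=cam("top"),cam("side");pickle.dump((T,S),open("c2.pkl","wb"))
o=manip.get_obs();print(o["position"],o["ee_rot"],o["ft_force"],o["joint_pos"].round(2))
def crop(im,x,y,w,h,W,H): return cv2.resize(im[y:y+h,x:x+w],(W,H),interpolation=cv2.INTER_CUBIC)
cv2.imwrite("pics/g6.png",np.hstack([crop(T["image"],190,160,100,100,400,400),crop(S["image"],230,200,100,100,400,400)]))
print(proj(T,[(.514,.164,.163)]),proj(S,[(.514,.164,.163)]))
E
```

```text
[0.53931821 0.03219303 0.14416924] [ 6.38145947e-01  7.69915394e-01 -1.06212131e-04 -1.55506776e-04] [-0.59076839 -0.14138701 -1.97196966] [-0.77  0.25  0.72  1.83 -0.18  1.13  0.2 ]
[[246.44118447 197.40011065]] [[286.49087579 260.23454366]]
```

View pics/g6.png

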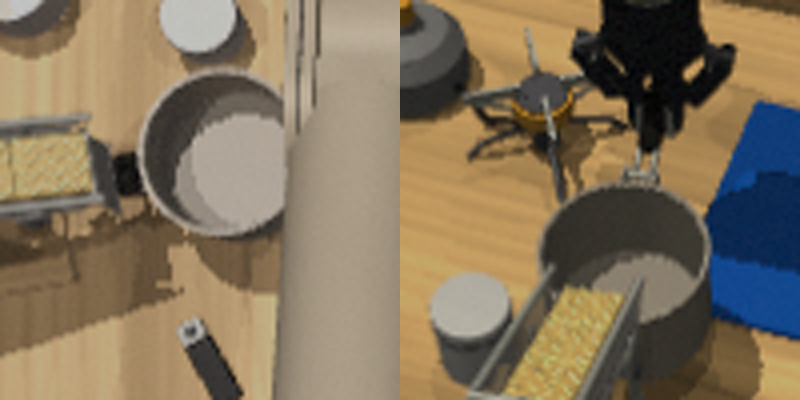

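The pot hangs level, with rim centre at top px (245,198), lined up with the chute, and its ear just in front of the paddle. Pushing it 48 mm along the dispenser's +x.

>>> step_arm(
  moves=[
    [1, -1, 8, 0, 0, 0, 0],
    [1, -3, 16, 0, 0, 0, 0],
    [1, -4, 24, 0, 0, 0, 0],
    [1, -5.5, 31, 0, 0, 0, 0],
    [1, -6.5, 37, 0, 0, 0, 0],
    [1, -7.5, 42, 0, 0, 0, 0],
    [1, -8, 45, 0, 0, 0, 0],
    [1, -8.5, 47.5, 0, 0, 0, 0],
    [1, -8.5, 47.5, 0, 0, 0, 0],
    [1, -8.5, 47.5, 0, 0, 0, 0],
  ],
)

```text
clock: 18.4
position: [0.5301, 0.0748, 0.1439]
ee_rot: [0.641, 0.768, -0.0, -0.0]
ft_force: [2.2, -1.6, -4.1]
grip_width: 0.192
grasp_force: 107.5
```

```bash
cat > blk.py <<'E'
from h import *
T,S=cam("top"),cam("side")
o=manip.get_obs();print(o["position"].round(4),o["ft_force"].round(2),o["torque"].round(2))
for n,c in(("top",T),("side",S)):
    hsv=cv2.cvtColor(c["image"],cv2.COLOR_BGR2HSV); m=cv2.inRange(hsv,(20,90,130),(32,255,255))
    m=cv2.morphologyEx(m,cv2.MORPH_CLOSE,np.ones((3,3)))
    k,l,st,cc=cv2.connectedComponentsWithStats(m)
    print(n,[(s.tolist()) for s in st[1:] if s[4]>25])
E
python3 blk.py
```

```text
[0.5301 0.0748 0.1439] [ 1.86 -2.75 -3.52] [-1.18 -0.66 -0.37]
top [[314, 101, 8, 8, 42], [402, 110, 42, 2, 82], [155, 193, 62, 20, 871], [153, 350, 4, 16, 40], [201, 355, 3, 23, 34], [487, 356, 7, 23, 59], [171, 363, 3, 16, 26], [418, 366, 5, 19, 48], [448, 371, 4, 25, 64], [342, 374, 7, 24, 56]]
side [[232, 187, 44, 12, 73], [521, 206, 21, 10, 49], [385, 220, 52, 17, 154], [180, 249, 66, 30, 684], [495, 268, 17, 7, 47], [256, 270, 31, 31, 505], [521, 272, 18, 9, 71], [203, 278, 25, 10, 61], [315, 289, 106, 36, 990], [469, 328, 41, 14, 148], [459, 334, 28, 11, 84], [445, 347, 38, 12, 103], [227, 361, 21, 8, 43], [111, 369, 72, 31, 311], [107, 377, 20, 9, 35], [290, 379, 59, 21, 224], [471, 393, 22, 7, 50], [289, 394, 23, 6, 49]]
```

>>> step_arm(
  moves=[
    [1, -0.5, 2.5, 0, 0, 0, 0],
    [1, -1, 5, 0, 0, 0, 0],
    [1, -1, 5, 0, 0, 0, 0],
    [1, -1, 5, 0, 0, 0, 0],
    [1, -1, 5, 0, 0, 0, 0],
  ],
)

```text
clock: 19.0
position: [0.529, 0.0799, 0.1438]
ee_rot: [0.641, 0.768, -0.0, -0.0]
ft_force: [1.8, -3.3, -5.1]
grip_width: 0.196
grasp_force: 107.8
```

```bash
python3 blk.py | head -2 | cut -c1-160
```

```text
[0.5288 0.0798 0.1437] [ 1.19 -3.19 -5.65] [-1.48 -0.39 -0.1 ]
top [[314, 101, 8, 8, 43], [402, 109, 41, 3, 83], [185, 192, 49, 18, 593], [125, 310, 5, 19, 32], [125, 338, 4, 13, 38], [153, 339, 4, 23, 55], [117, 344, 4, 24
```

>>> step_arm(
  moves=[
    [1, 0, 0, 0, 0, 0, 0],
    [1, 0, 0, 0, 0, 0, 0],
    [1, 0, 0, 0, 0, 0, 0],
    [1, 0, 0, 0, 0, 0, 0],
    [1, 0, 0, 0, 0, 0, 0],
  ],
)

```text
clock: 19.6
position: [0.5291, 0.0801, 0.1439]
ee_rot: [0.641, 0.768, -0.0, -0.0]
ft_force: [0.8, -2.7, -3.5]
grip_width: 0.194
grasp_force: 108.5
```

```bash
python3 blk.py | cut -c1-160
```

```text
[0.5291 0.08   0.1439] [ 0.53 -2.77 -4.43] [-1.24 -0.28 -0.04]
top [[314, 101, 8, 8, 42], [402, 109, 41, 3, 85], [140, 121, 19, 3, 33], [217, 195, 27, 15, 321], [371, 339, 6, 19, 53], [488, 353, 6, 16, 39], [419, 361, 4, 19
side [[232, 187, 37, 10, 63], [521, 207, 20, 9, 45], [384, 220, 53, 19, 169], [180, 249, 66, 28, 713], [498, 268, 14, 6, 44], [521, 273, 18, 8, 68], [206, 279,
```

```bash
cat > asc.py <<'E'
from h import *
import sys
T=cam("top"); x0,x1,y0,y1=map(int,sys.argv[1:5])
h=cv2.cvtColor(T["image"],cv2.COLOR_BGR2HSV)
for r in range(y0,y1): print(r,''.join('#' if 20<=a[0]<=32 and a[1]>85 and a[2]>120 else ('+' if a[1]>85 and a[0]<35 else ('o' if a[2]>110 else '.')) for a in h[r,x0:x1]))
E
python3 asc.py 200 265 170 228; python3 -c "
from h import *
T=cam('top');print(proj(T,[(.495,.272,.21),(.5025,.219+.062,.168),(.5025,.219-.062,.168),(.5025+.062,.219,.168),(.5025-.062,.219,.168)]).round(1).tolist())"
```

```text
170 ++++++++++++++++++++++++++++++++oooooooooooo.ooo.oooooooooooooooo
171 +++++++++++++++++++++++++++++++++ooooooooooo.ooo.oooooooooooooooo
172 ++++++#++++++++++++++++++++++++++++ooooooooo.ooo.oooooooooooooooo
173 +++++++++++++++++++++++++++++++++++......ooo.ooo.oooooooooooooooo
174 ooo++++++++++++++++++++++++++++++++++....ooo.ooo.oooooooooooooooo
175 ooo+++++++++++++++++++++++++++++++++++...ooo.ooo.oooooooooooooooo
176 oo#++++++++++++++++++++++++++++++++++++++ooo.ooo..ooooooooooooooo
177 oo#++++++++++++++++++++++++++++++++++++++ooo.ooo..ooooooooooooooo
178 oo#++++++++++++++++++++++++++++++++++++++ooo.ooo..ooooooooooooooo
179 ooo++++++++++++++++++++++++++++++++++++++ooo.oooooooooooooooooooo
180 oo+++++++++++++++++++++++++++ooooo+++++++ooo.oooooooooooooooooooo
181 ooo++++++++++++++++++++++ooooooooooooo+++oooooooooooooooooooooooo
182 oo++++++++++++++++++++oooooooo.ooooooooo+oooooooooooooooooooooooo
183 oo#+++++++++++++++++ooooo............oooooooo.ooooooooooooooooooo
184 oo++++#+++++++++++oooo.................oooooo.ooooooooooooooooooo
185 oo#+++#++++++++++oooo....................ooooo
[... 2340 characters left out ...]
++++++++++++............oooooooooo.....oooooooooooooooooooo
220 ++++++++++++++++++++..ooo...ooooooooooo......oooooooooooooooooooo
221 ++++++++++++++++++++++oooooooooooooo.........oooooooooooooooooooo
222 +++++++++++++++++++++++++oooooooo...........+oooooooooooooooooooo
223 +++++++++++++++++++++++++++++++++++..++++++++oooooooooooooooooooo
224 +++++++++++++++++++++++++++++++++++++++++++++oooooooooooooooooooo
225 +++++++++++++++++++++++++++++++++++++++++++++oooooooooooooooooooo
226 +++++++++++++++++++++++++++++++++++++++++++++oooooooooooooooooooo
227 +++++++++++++++++++++++++++++++++++++++++++++oooooooooooooooooooo
[[209.1, 202.3], [209.0, 201.5], [248.5, 200.8], [228.8, 181.6], [228.7, 220.8]]
```

```bash
python3 - <<'E'
from h import *
S=cam("side")
u=np.array([-.173,.985]); v=np.array([-.985,-.173]); L=np.array([.4948,.2720])
W=lambda x,y,z:[*(L+x*u+y*v),z]
print("lip",proj(S,[W(0,-.03,.21),W(0,.03,.21)]).round(1).tolist(),"chute +50",proj(S,[W(.05,-.03,.241),W(.05,.03,.241)]).round(1).tolist())
print("rim far,near",proj(S,[W(-.121,0,.168),W(.006,0,.168)]).round(1).tolist(),"floor far",proj(S,[W(-.118,0,.076)]).round(1))
h=cv2.cvtColor(S["image"],cv2.COLOR_BGR2HSV)
for r in range(232,305): print(r,''.join('#' if 20<=a[0]<=32 and a[1]>85 and a[2]>120 else ('+' if a[1]>85 and a[0]<35 else ('o' if a[2]>110 else '.')) for a in h[r,245:310]))
E
```

```text
lip [[268.1, 279.5], [289.0, 282.1]] chute +50 [[263.2, 288.0], [285.1, 290.7]]
rim far,near [[287.2, 256.3], [279.0, 290.9]] floor far [[288.3 274.8]]
232 ++++++++++++....++++++oo+++++++++...........++.................++
233 ++++++++++...++++++...oo.+++++++++............................+++
234 ++++++++..+++++++++....o.+++++++++...++......................++++
235 +++++...+++++++++++......+++++++++++++++....................+++++
236 ++++..+++++++++++++......+++++++++++++++......+.+..........++++++
237 +++..+++++++++++++++....++++++++++++++++..............+++++++++++
238 ++..++++++++++++++++++..+++++++++++++++++.............+++++++++++
239 ++++++++++++++++++++++..+++++++++++++++++...+........++++++++++++
240 +++++++++++++++++++++++..++++++++++++++++.............+++++++++++
241 +++++++++++++++++++++++..++++++++++++++++......+......+++++++++++
242 +++++++++++++++++++++++..+++++++++++++++++...........++++++++++++
243 +++++++++++++++++++++++..++++++++++++++++++.....+...+++++++++++++
244 ++++++++++++++++++++++++.++++++++++++++++++.....++..+++++++++++++
245 ++++++++++++++++++++++++..++++++++
[... 3461 characters left out ...]

295 ....o..............oooooooooooooo......+++...................++++
296 ++.o..............oooooooooooooo......++++...................++++
297 ++oo.............ooooooooooooooo......++++..................+++++
298 +oooooooo.......ooooooooooooooo.......++++..................+++++
299 ++ooooooooooooooooooooooooooooo.......++++.................++++++
300 ++o......ooooooooooooooooooooo.......++++++...............+++++++
301 ++oo.o.o.........ooooooooooooo.......++++++...............+++++++
302 ++oooooooo.ooo..........oooooo.......++++++.............+++++++++
303 ++oooooooooooooooooo.................++++++.............+++++++++
304 ++ooooooooooo..ooo.ooo.o....oo......+++++++...........+++++++++++
```

The chute is empty and everything visible lies below the line of sight over the lip, so the blocks are inside the pot. Backing off gently.

>>> step_arm(
  moves=[
    [1, 1, -5, 0, 0, 0, 0],
    [1, 2, -10, 0, 0, 0, 0],
    [1, 2.5, -15, 0, 0, 0, 0],
    [1, 3.5, -20, 0, 0, 0, 0],
    [1, 5, -30, 0, 0, 0, 0],
    [1, 7, -40, 0, 0, 0, 0],
    [1, 10, -55, 0, 0, 0, 0],
    [1, 14, -75, 0, 0, 0, 0],
    [1, 17, -95, 0, 0, 0, 0],
    [1, 17, -95, 0, 0, 0, 0],
  ],
)

```text
clock: 20.85
position: [0.5462, -0.0187, 0.1441]
ee_rot: [0.642, 0.766, -0.0, 0.0]
ft_force: [-0.4, 0.5, -3.9]
grip_width: 0.195
grasp_force: 108.4
```

```bash
python3 - <<'E'
from h import *
T,S=cam("top"),cam("side")
o=manip.get_obs();print(o["position"],o["ft_force"],o["torque"])
A=np.array([.5195,.124]) # pot axis expected
print(proj(S,[(*A,.168)]).round(1),proj(T,[(*A,.168)]).round(1))
def pr(c,x0,x1,y0,y1):
    h=cv2.cvtColor(c["image"],cv2.COLOR_BGR2HSV)
    for r in range(y0,y1): print(r,''.join('#' if 20<=a[0]<=32 and a[1]>85 and a[2]>120 else ('+' if a[1]>85 and a[0]<35 else ('o' if a[2]>110 else '.')) for a in h[r,x0:x1]))
pr(S,258,315,222,278); pr(T,225,275,174,220)
E
```

```text
[ 0.54605654 -0.01540364  0.14384036] [-0.43565678 -0.08532335 -4.31972979] [-0.26759795 -0.06638264 -0.03732376]
[[289.3 249.1]] [[259.  195.3]]
222 ..............++++.+++++++++++++++++.....+..+++++++++++++
223 ..............++..++++++++++++++++++....+++++++++++++++++
224 +.......o.....++++++++++++++++++++++...++++++++++++++++++
225 +.......o....++++++++++++++++++++++......++++++++++++++++
226 ++......o...+++++++++++++++++++++++o.++.o++++++++++++++++
227 ++++....o.+++++++++++++++++++++++++o+++o+++++++++++++++++
228 ++#+++++oo+++++++++++++++++++++++++o+++o+++++++++++++++++
229 ++++++#++o+++++..........++++++++++o+++o+++++++++++++++++
230 .++++++++o+++++....++++++..+++++o+o.++o.+++++++++++++++++
231 +.+++++++oo++++++++++++++++..+++ooo.+oo.o++++++++++++++++
232 ...++++++oo++++++++++++++++++++...oooooo.++++++++++++++++
233 +++++++..oo.+++++++++++++++++++o..oo...o.++++++++++++++++
234 ++++++....o.++++++++++++++oo+ooooooooo...++++++++++++++++
235 ++++++......+++++++++++++oo.............oo++++++++++++++.
236 ++++++......+++++++++++o..................oo++++++++++++.
237 +++++++....+++++++++
[... 4347 characters left out ...]
++++++++ooo..............o..oo.ooo.ooooo
208 +++++++++++++++++++ooo...............o..oooooooooo
209 ++++++++++++++++++++oo.................ooooooooooo
210 +++++++++++++++++++++ooo...............ooooooooooo
211 +++++++++++++++++++++oooo...o.......oooooooooooooo
212 ++++++++++++++++++++++ooooo.........ooooooooooooo.
213 ++++++++++++++++++++++++ooooo......ooooooooooooo..
214 +++++++++++++++++++++++++ooooooooooooooooooooo....
215 +++++++++++++++++++++++++++ooooooooooooooooo......
216 +++++++++++++++++++++++++++++++oooooooo...........
217 ++++++++++++++++++++++++++++++++++++++.+..........
218 +++++++++++++++++++++++++++++++++++++++++++++.....
219 +++++++++++++++++++++++++++++++++++++++++++++.....
```

All blocks are inside: in the top view they span cols 247–270 within the rim at 240–281. Locating the pot exactly before placing it.

```bash
cat > rim.py <<'E'
from h import *
import sys
# fit rim ellipse centre in each view from bright ring: rays outwards from guess, first strong table->rim edge
T,S=cam("top"),cam("side")
g=np.array([float(a) for a in sys.argv[1:4]])
def fit(c,arcs):
    im=c["image"].astype(float); hsv=cv2.cvtColor(c["image"],cv2.COLOR_BGR2HSV)
    table=((hsv[...,1]>85)&(hsv[...,0]<35)).astype(np.uint8)
    pts=[]
    for a in np.radians(arcs):
        d=np.array([np.cos(a),np.sin(a),0])
        path=proj(c,[g+d*r for r in np.arange(.085,.045,-.0005)])
        v=[table[int(round(y)),int(round(x))] for x,y in path]
        if v[0] and 0 in v: 
            q=path[v.index(0)]; pts.append(q)
    pts=np.array(pts,np.float32); return pts
t=fit(T,np.arange(0,360,5)); s=fit(S,np.arange(170,370,5))
from scipy.optimize import least_squares
# rim circle r=.065: points on plane z -> circle centre (top); report residual
for nm,c,p in(("top",T,t),("side",S,s)):
    for z in(g[2],g[2]-.006):
        P=np.array([onz(c,q,z)[:2] for q in p])
        r=least_squares(lambda x:np.hypot(*(P-x).T)-.066,g[:2],loss="soft_l1",f_scale=.001)
        print(nm,round(z,3),len(p),r.x.round(4),np.median(abs(r.fun)).round(4))
o=manip.get_obs();print(o["position"],o["ft_force"])
E
python3 rim.py .519 .121 .166
```

```text
top 0.166 43 [0.5196 0.1228] 0.0013
top 0.16 43 [0.5203 0.1237] 0.0016
side 0.166 24 [0.519  0.1251] 0.003
side 0.16 24 [0.5211 0.1202] 0.0032
[ 0.54600079 -0.01420845  0.1437624 ] [ 0.09607934  0.14620459 -2.76348705]
```

>>> step_arm(
  moves=[
    [1, 0, 0, 12, 0, 0, 0],
    [1, 0, 0, 30, 0, 0, 0],
    [1, 5, -5, 50, 0, 0, 0],
    [1, 25, -26, 60, 0, 0, 0],
    [1, 50, -51, 60, 0, 0, 0],
    [1, 75, -77, 60, 0, 0, 0],
    [1, 100, -102, 60, 0, 0, 0],
    [1, 125, -128, 60, 0, 0, 0],
    [1, 145, -149, 60, 0, 0, 0],
    [1, 153.5, -157.5, 60, 0, 0, 0],
  ],
)

```text
clock: 22.05
position: [0.7006, -0.1744, 0.2041]
ee_rot: [0.641, 0.767, -0.001, 0.0]
ft_force: [-0.8, -0.1, -3.1]
grip_width: 0.197
grasp_force: 108.5
```

```bash
python3 rim.py .6735 -.0344 .226
```

```text
top 0.226 32 [ 0.6672 -0.0318] 0.0038
top 0.22 32 [ 0.6685 -0.0314] 0.0039
side 0.226 23 [ 0.6688 -0.0294] 0.0018
side 0.22 23 [ 0.6718 -0.0359] 0.0021
[ 0.70010191 -0.17365713  0.20397119] [-0.44123893  0.02859306 -2.89888406]
```

>>> step_arm(
  moves=[
    [1, 2, -1, -15, 0, 0, 0],
    [1, 2, -1, -28, 0, 0, 0],
    [1, 2, -1, -36, 0, 0, 0],
    [1, 2, -1, -40, 0, 0, 0],
    [1, 2, -1, -42, 0, 0, 0],
    [1, 2, -1, -42, 0, 0, 0],
  ],
)

```text
clock: 22.75
position: [0.7014, -0.1733, 0.1621]
ee_rot: [0.641, 0.768, -0.0, -0.0]
ft_force: [0.1, -1.1, -0.8]
grip_width: 0.193
grasp_force: 108.7
```

```bash
python3 rim.py .6735 -.0344 .183
```

```text
top 0.183 30 [ 0.6714 -0.03  ] 0.0033
top 0.177 30 [ 0.6729 -0.0297] 0.0034
side 0.183 31 [ 0.6722 -0.0338] 0.0012
side 0.177 31 [ 0.6751 -0.0398] 0.0012
[ 0.70154143 -0.17325855  0.16218503] [ 0.01137869 -0.62598589 -1.28923003]
```

>>> step_arm(
  moves=[
    [1, 0, 0, -2, 0, 0, 0],
    [1, 0, 0, -3, 0, 0, 0],
    [1, 0, 0, -4, 0, 0, 0],
    [1, 0, 0, -4, 0, 0, 0],
  ],
)

```text
clock: 23.25
position: [0.7019, -0.174, 0.1594]
ee_rot: [0.641, 0.768, 0.0, 0.001]
ft_force: [-2.0, -1.4, 8.0]
grip_width: 0.195
grasp_force: 110.0
```

>>> step_arm(
  moves=[
    [1, 0, 0, 1, 0, 0, 0],
    [0.75, 0, 0, 1, 0, 0, 0],
    [0.6, 0, 0, 1, 0, 0, 0],
    [0.5, 0, 0, 1, 0, 0, 0],
    [0.5, 0, 0, 1, 0, 0, 0],
    [0.4, 0, 0, 1, 0, 0, 0],
  ],
)

```text
clock: 23.85
position: [0.7016, -0.1733, 0.1587]
ee_rot: [0.641, 0.768, -0.0, -0.0]
ft_force: [0.6, -0.0, 0.5]
grip_width: 0.597
grasp_force: 0.0
```

```bash
python3 rim.py .6735 -.0344 .180
```

```text
top 0.18 30 [ 0.673  -0.0304] 0.0029
top 0.174 30 [ 0.6745 -0.0301] 0.0029
side 0.18 33 [ 0.674  -0.0357] 0.0009
side 0.174 33 [ 0.6769 -0.0416] 0.001
[ 0.70155512 -0.17341839  0.1587849 ] [0.25751659 0.26853489 0.03923527]
```

>>> step_arm(
  moves=[
    [0.4, 0, 0, 15, 0, 0, 0],
    [0.4, 0, 0, 40, 0, 0, 0],
    [0.4, 0, 0, 80, 0, 0, 0],
    [0.4, 0, 0, 125, 0, 0, 0],
    [0.4, -40, -20, 160, 0, 0, 0],
    [0.4, -85, -40, 170, 0, 0, 0],
    [0.4, -130, -60, 170, 0, 0, 0],
    [0.4, -170, -80, 170, 0, 0, 0],
    [0.4, -170, -80, 170, 0, 0, 0],
    [0.4, -170, -80, 170, 0, 0, 0],
  ],
)

```text
clock: 24.95
position: [0.5307, -0.2543, 0.3307]
ee_rot: [0.642, 0.767, 0.001, 0.001]
ft_force: [0.6, 0.5, -0.1]
grip_width: 0.597
grasp_force: 0.0
```

```bash
python3 rim.py .6735 -.0344 .180; python3 - <<'E'
from h import *
T,S=cam("top"),cam("side")
H=np.array([.6735+.0125,-.0335-.071,.181]); u=np.array([-.173,.985,0]); k=np.array([0,0,1.])
def hp(th,x,z): x/=1e3;z/=1e3; return H+u*(x*np.cos(th)-z*np.sin(th))+k*(x*np.sin(th)+z*np.cos(th))
for th in(2.5,2.7,2.9,3.0): print(th,proj(S,[hp(th,102,3),hp(th,12,21)]).round(1).tolist(),proj(T,[hp(th,102,3),hp(th,12,21)]).round(1).tolist())
def pr(c,x0,x1,y0,y1):
    h=cv2.cvtColor(c["image"],cv2.COLOR_BGR2HSV)
    for r in range(y0,y1): print(r,''.join('@' if a[2]<45 else '#' if 20<=a[0]<=32 and a[1]>85 and a[2]>120 else ('+' if a[1]>85 and a[0]<35 else ('o' if a[2]>110 else '.')) for a in h[r,x0:x1]))
pr(S,240,295,160,225); pr(T,285,370,128,172)
E
```

```text
top 0.18 51 [ 0.6684 -0.034 ] 0.0057
top 0.174 51 [ 0.6695 -0.034 ] 0.0059
side 0.18 33 [ 0.674  -0.0357] 0.0009
side 0.174 33 [ 0.6769 -0.0416] 0.001
[ 0.53243642 -0.25266586  0.32952375] [ 0.30744369  1.47547766 -0.69964079]
2.5 [[271.6, 158.7], [269.2, 184.5]] [[358.3, 131.7], [337.6, 140.6]]
2.7 [[272.5, 160.8], [269.1, 185.8]] [[361.0, 132.5], [336.8, 141.1]]
2.9 [[273.2, 163.8], [269.0, 187.1]] [[362.4, 133.7], [335.8, 141.5]]
3.0 [[273.5, 165.6], [268.9, 187.8]] [[362.6, 134.4], [335.2, 141.7]]
160 @@@@@@@@@@@..............+++....@@...@@@@@@@@@@++++++++
161 @@@@@@@@@......................@@...@@@@@@@@@@@++++++++
162 @@@@@@@@@@....................@@@...@@@@@@@@@@+++++++++
163 @@@@@@@@@.....................@@...@@@@@@@@@@.+++++++++
164 @@@@@@@......................@@@@..@@@@@@@@@@++++++++++
165 ..@@@@@.....................@@.@@@@@@@@@@@@@+++++++++++
166 ............................@@@@@@@@@@@@@@@@+++++++++++
167 @..@..........................@@@@@@@@@@@@@++++++++++++
168 @@@@@.@@......................@@@@@@@@@@@@.++++++++++++
169 @@@@@@.@.@@@@.................@@@@@@@@@@@@+++++++
[... 6566 characters left out ...]
.ooooooooooooooooo......++++++++++++++++++#++++++++++++++++++++++o++++
165 ++++++++.@.........ooooooooooo........+++++++++++++++++#o#++++o+++++++++++++++++#++++
166 +++++++...+++.......................++++++++++++++++++o#o##+++#++++++++++++++++o#++++
167 ++++++...+++++......................++++++++++++++++#o##o#o+++++++++++++++++++++o++++
168 +++++++++++++++.+...................+++++++++++++++++ooooo+++++#++++++++++++++++#++++
169 ++++++++++++++++++.............++...++++++++++++++++#oo#o##+++#+++++++++++++++++#+++#
170 ++++++++++++++++++++++++.+.++++++..+++++++++++++++++ooooo##+++#+++++++++++++++++#o+++
171 ++++++++++++++++++++++++++++++++++..++++++++++++++++ooooo##+++++++++++++++++++++o+++o
```

```bash
python3 -c "
from workcell import manip
print(manip.hand_in())"
```

```text
the job is handed in; nothing more can be done
None
```

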